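Wipe the finished sleeves off the unloading plate

TASK

Take the sprung wiper from its mat and set it down at the closed end of the steel plate, behind the black sleeves. Pressing it down steadily so that its spring stays partly squeezed, push it along the plate in one stroke without lifting, until the front of its foot reaches the open end and all three sleeves have dropped into the blue catch tray. Then stand the wiper back upright in the middle of its mat; sleeves are moved by the wiper only, never by the gripper, and the other things on the bench stay where they are.

Things in the scene. Friction and masses are not known exactly. Their poses are not given: they have to be found in the camera images.
- plate_mid (a point): centre of the top of the fixed steel unloading plate, 30 mm above the worktop. +y points along the plate to its open end and the blue tray, x across, z up. Steel from y = -118 mm (inside of the closed end's lip) to y = +120 mm (open edge, no lip). Aluminium lips 8 mm high and 8 mm wide along the closed end and both sides, the side lips 118 mm apart inside (x = -59 to 59 mm)
- catch_tray (a point): centre of the floor of the fixed blue catch tray at the plate's open end, 162 mm along +y from plate_mid, 3 mm above the worktop (27 mm below the plate's top). Inside about 124 mm (x) by 83 mm (y); side walls 38 mm, end wall 46 mm above the worktop. Same axes as plate_mid
- wiper_grip (a point): middle of the wiper's grip, an orange bar 82 mm long (its x), 22 mm thick (its y: grasp across this from above), 42 mm high, on an aluminium carrier 94 x 50 x 8 mm whose top is 21 mm below this point. Wiper 80 mm tall, 0.28 kg, z up, alike either way round. This point is 60 mm above the sole, less the spring travel when pressed. In use its y lies along the plate's y
- wiper_sole (a point): centre of the underside of the wiper's sprung foot, a flat black pad with a steel top, 94 mm (x) by 40 mm (y, its leading and trailing faces are 20 mm from this point), 17 mm high; it hangs under the carrier on two springs.
- wiper_foot (a joint): travel of the wiper's foot up towards the carrier: 0 m hanging free or merely standing, 0.012 m fully squeezed against its stop. Spring: about 3 N to start moving, 0.8 N more per mm, 13 N at the stop; about half travel is right for wiping.
- mat_mid (a point): centre of the top of the wiper's black rubber parking mat, fixed, 130 mm (x) by 84 mm (y), 3 mm thick. At the start the wiper stands near its middle.
- sleeve_a_mid (a point): centre of a black sleeve, 46 mm long (its y axis) and 14 mm in diameter, 35 g, lying on the steel plate; the 65 mm of steel next to the closed end are free of sleeves; it slides rather than rolls
- sleeve_b_mid (a point): second such sleeve
- sleeve_c_mid (a point): third such sleeve
- tape_mid (a point): bystander: roll of tape lying flat, 67 mm across, 19 mm high
- v_block_mid (a point): bystander: steel V-block 28 x 36 x 30 mm
- pc_mouse_mid (a point): bystander: black computer mouse 106 x 57 x 35 mm
Mind the look-alikes: they are no part of the job. Leave any green look-alike of the part that bears wiper_grip alone.

How it is judged:
By the outcome, as a careful person would: the job done as asked, in the order asked, and still so for the second after the job is handed in, with the robot touching nothing.
It also fails if it takes over 56 s, if anything falls off the work surface, if the arm or the gripper's body presses on something with over 40 N, if the wrist force passes 120 N, or if a joint passes its speed limit or range.

ROBOT

A 6-joint arm with a two-finger parallel gripper is mounted at the origin on a cart in front of the work surface, level with it; the furniture and walls round the work are solid. World frame = base frame: x ahead of the robot, y to its left, z up, the work surface at z = 0. Lengths are in m, angles in degrees, forces in N, time in s.
With the tool pointing down it reaches from about 0.375 to 0.9 m from the base axis. Payload 3.1 kg.
Tool frame: the origin (TCP) lies at the very end of the fingers, on their centre line; the grasp point (between the pads) lies grip_point_offset behind it (grip_point_offset is the distance from the TCP to the grasp point, in m); z points along the fingers, y is the line along which they close (so a half turn about z gives the same grasp; the last joint's range is limited). The gripper opens to 87 mm and grips with 3 to 60 N. Pads are 19 mm wide; open, the fingers measure 117 mm over their backs; the gripper's body (75 mm by 190 mm) begins 51 mm behind the grasp point.
Start: joints at [57.038, 30.224, 82.088, -0, 67.689, -10.227], TCP at [0.242, 0.576, 0.223] pointing down, gripper open.
Joint ranges: [-176.69, 176.69], [-43.24, 126.21], [12.49, 139.97], [-82, 262], [0, 151.66], [-163.58, 163.58]. Speed limits (degrees/s): [159.86, 159.86, 180, 180, 180, 180].

INTERFACE

Orientations are given as a 3x3 rotation matrix whose columns are the frame's x, y, z axes.
In Python, from rig import * gives the robot as it stands.
- The arm moves only by the tool move_arm, never from a script. Its argument "increments" is a list of rows, each a list of 3 entries, a list of its own where there are three numbers: the shift along the tool's x, y, z in units of 30 mm (1.0 is 30 mm), then the turn, a rotation vector about the tool's x, y, z in units of 120 degrees (1.0 is 120 degrees), then the closure, from 0 (fully open) to 1 (shut). A call has 1 to 20 rows; each row shifts and turns the commanded pose from where the row before left it, along the tool's axes as they then stand; what a row does not reach is not made up. A row lasts 1/12 s, in which the tool goes at most 41.7 mm and 7.16 degrees, less where a joint would pass 70% of its speed; a pose out of reach is approached as far as the arm can. A call with a number of a shift or a turn outside -1 to 1 is refused whole. A call with a gripper value outside its range is refused whole. The fingers move at their own pace and stop on an object; the grip force is fixed at half the most. Time passes only in rows, so rows that do not move let the fingers close. It gives the time, the measured TCP pose, the force, the opening and the grip force at its end, in the units of the state.
- read_state(): the state, without advancing time (a new reading comes with each control period).
- capture(name): name is "scene" or "side" or "wrist"; returns a dict with "img" (480x640x3 uint8, red, green, blue), "mtx" (3x3 intrinsics, pixels), "eye" and "rotation" of the camera in the world. Camera axes: x right, y down, z forward; pixel columns grow to the right and rows downward; lengths in m; the calibration is good to about 2 mm. The wrist camera is an equidistant fisheye: a pixel r from the principal point sees the ray r / f radians off the axis. A picture is of the moment at which its call begins. There is no depth.
- hand_in(): hands the job in; it is judged then, once.
Trained networks look in a picture, given as the dict that the camera call returned (one of the last four; its "shot" number tells which), for a name from the list of things; names that differ only in an ending like _2 or _b are one class to them, and where a whole thing is asked for, a point or a joint stands for the part that bears it (a point fixed in the world has none). Each returns a list of dicts, best first, with "confidence" (0 to 1); they miss things now and then, are a little off and sometimes report something else, mostly with a low value. They report only what shows in the picture. A call takes as long as a camera call. They do not tell look-alikes from the thing itself.
- search_frame(picture, label): "extent" ([left, top, right, bottom] as shares, 0 to 1, of the picture: columns of its width, rows of its height, round what is visible of it).
- pinpoint(picture, label): "xy" ([column, row] as shares, 0 to 1, of the picture: columns of its width, rows of its height: a listed point, or the origin of a listed thing).
The state is a dict: "time_s": time; "joint_positions": joint angles; "qvel": joint speeds; "tau": joint torques, N m; "position": TCP position; "tcp_rot": TCP orientation; "force": force on the tool from outside, world axes, zero at the start; "moment": the same for the moment, N m; "opening": opening from 0.0 (shut) to 1.0 (fully open); "grasp_force": force on a finger pad.
Only numpy, scipy, OpenCV 4.12 (cv2) and the standard library are available. Lean on these libraries where they do the work, as an engineer would, in place of code of your own. Each camera call takes 0.05 s, during which the arm holds its last target. There are 200 camera calls.

## Working session

There is one attempt and no reset: what is moved stays moved. The work goes in short steps, Python scripts to look and compute and a tool call to move; the robot and the scene stay as the last step left them, time stands still between calls to the robot, and variables do not carry over. Pictures are saved under pics/ and viewed, at most 10 in all, crops included, and the job is handed in when it is done.

Besides the shell and the picture viewer there is one more tool, called after "Request:" in YAML: its name, and indented under it one key for each argument. move_arm: Moves the arm, as the interface text tells. Its arguments: {"type":"object","properties":{"increments":{"type":"array"}},"required":["increments"]}

```bash
mkdir -p pics; cat > h.py <<'E'
from rig import *
import numpy as np, cv2
def save(c,n): cv2.imwrite(f'pics/{n}.png',c['img'][:,:,::-1])
def ray(c,u,v,fish=False):
    K=np.array(c['mtx']);x=(u-K[0,2])/K[0,0];y=(v-K[1,2])/K[1,1]
    if fish:
        r=np.hypot(x,y);s=np.sin(r)/r if r>1e-9 else 1;d=np.array([x*s,y*s,np.cos(r)])
    else: d=np.array([x,y,1.])
    return np.array(c['eye']),np.array(c['rotation'])@d
def onz(c,u,v,z,fish=False):
    e,d=ray(c,u,v,fish);return e+d*(z-e[2])/d[2]
def proj(c,P,fish=False):
    K=np.array(c['mtx']);q=np.array(c['rotation']).T@(np.array(P)-np.array(c['eye']))
    if fish:
        t=np.arctan2(np.hypot(q[0],q[1]),q[2]);k=t/max(np.hypot(q[0],q[1]),1e-9)
        x,y=q[0]*k,q[1]*k
    else: x,y=q[:2]/q[2]
    return np.array([K[0,0]*x+K[0,2],K[1,1]*y+K[1,2]])
Z=dict(plate_mid=.03,catch_tray=.003,wiper_grip=.063,mat_mid=.003,sleeve_a_mid=.037,tape_mid=.0095,v_block_mid=.015,pc_mouse_mid=.017)
E
python3 - <<'E'
from h import *
s=read_state();print({k:np.round(v,3).tolist() for k,v in s.items()}, grip_point_offset)
for n in ['scene','side']:
    c=capture(n);save(c,n+'0');print(n,np.round(c['eye'],3),np.round(c['rotation'],2).tolist(),c['mtx'])
    for l,z in Z.items():
        for p in pinpoint(c,l)[:4]:
            u,v=p['xy'][0]*640,p['xy'][1]*480
            print(l,round(p['confidence'],2),round(u),round(v),np.round(onz(c,u,v,z),3)[:2])
E
```

```text
{'time_s': 0.0, 'joint_positions': [57.038, 30.278, 82.156, 0.002, 67.689, -10.226], 'qvel': [0.019, 0.003, -0.003, -0.109, 0.058, 0.076], 'tau': [-0.0, -44.004, -17.659, 0.063, 0.058, -0.0], 'position': [0.241, 0.576, 0.222], 'tcp_rot': [[-0.922, 0.387, -0.001], [0.387, 0.922, -0.002], [0.0, -0.002, -1.0]], 'force': [-0.092, -0.052, -0.058], 'moment': [0.039, -0.026, 0.027], 'grasp_force': 0.0, 'opening': 1.002} 0.0187
scene [-0.246 -0.748  0.707] [[0.67, -0.37, 0.64], [-0.74, -0.33, 0.58], [-0.0, -0.87, -0.5]] [[434.37851292   0.         322.1573295 ]
 [  0.         434.37851292 241.5227318 ]
 [  0.           0.           1.        ]]
plate_mid 0.97 349 279 [ 0.528 -0.145]
catch_tray 0.73 299 268 [0.503 0.024]
wiper_grip 0.93 236 225 [0.483 0.284]
wiper_grip 0.6 232 194 [0.63  0.496]
wiper_grip 0.3 235 239 [0.423 0.213]
mat_mid 0.58 446 316 [ 0.591 -0.405]
mat_mid 0.5 237 239 [0.493 0.303]
sleeve_a_mid 0.65 334 281 [ 0.485 -0.126]
tape_mid 0.72 447 319 [ 0.577 -0.415]
v_block_mid 0.49 336 229 [0.744 0.086]
pc_mouse_mid 0.56 427 338 [ 0.476 -0.418]
side [0.351 0.973 0.797] [[-0.96, -0.19, 0.22], [-0.29, 0.57, -0.76], [0.02, -0.79, -0.61]] [[439.03840771   0.         312.57288135]
 [  0.         439.03840771 235.53800882]
 [  0.           0.           1.        ]]
plate_mid 0.93 359 216 [ 0.528 -0.131]
catch_tray 0.62 355 251 [0.506 0.002]
catch_tray 0.41 369 217 [ 0.501 -0.178]
wiper_grip 0.87 241 370 [0.625 0.508]
wiper_grip 0.76 336 307 [0.49  0.288]
mat_mid 0.8 336 325 [0.487 0.289]
sleeve_a_mid 0.51 368 217 [ 0.497 -0.124]
tape_mid 0.59 362 177 [ 0.575 -0.411]
tape_mid 0.34 372 216 [ 0.492 -0.176]
v_block_mid 0.48 266 250 [0.741 0.094]
pc_mouse_mid 0.67 392 176 [ 0.47  -0.436]
```

View pics/scene0.png

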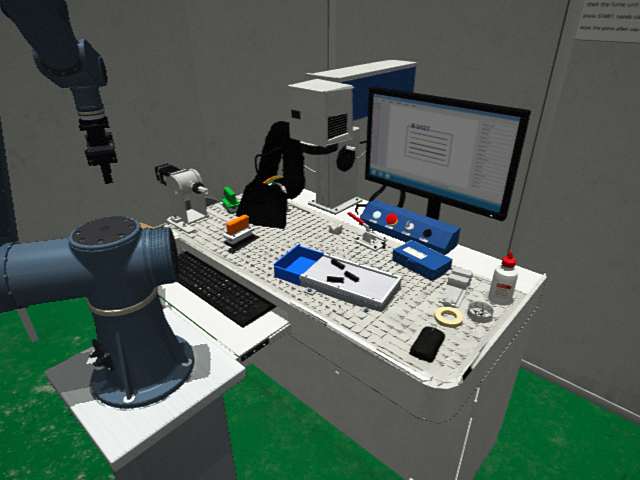

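View pics/side0.png

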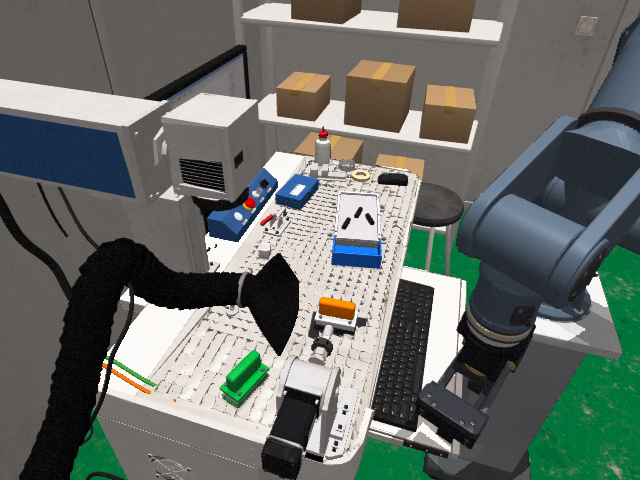

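Wiper candidates: orange one at scene (236,225) / side (336,307), and the green look-alike at scene (232,194) / side (241,370). I choose orange. The plate with 3 sleeves is at scene (345,272), the tray at (300,265). Near the path are the black fume funnel (scene (262,205)) and a clamp device (scene (185,190)).

```bash
python3 - <<'E'
from h import *
a=capture('scene');b=capture('side')
def tri(p,q):
    e,d=ray(a,*p);f,g=ray(b,*q);d/=np.linalg.norm(d);g/=np.linalg.norm(g)
    s=np.linalg.lstsq(np.c_[d,-g],f-e,rcond=None)[0];P,Q=e+s[0]*d,f+s[1]*g
    return np.round((P+Q)/2,3),round(np.linalg.norm(P-Q),3)
for n,p,q in [('funneltop',(272,177),(250,290)),('funnel lower R',(286,225),(278,255)),('funnel low L',(240,222),(283,355)),('dev tip',(207,190),(320,345)),('dev motor',(165,170),(285,455)),('dev top',(185,172),(312,365)),('micro low',(346,160),(185,190)),('micro base',(320,135),(205,185))]:
    print(n,*tri(p,q))
A=cv2.resize(a['img'][230:320,260:410],None,fx=5,fy=5,interpolation=3)[:300,:750]
A=cv2.resize(a['img'][240:310,265:405],(800,400),interpolation=cv2.INTER_CUBIC)
B=cv2.resize(b['img'][280:340,290:370],(400,200)[:2],interpolation=cv2.INTER_CUBIC)
C=cv2.resize(a['img'][200:260,200:280],(400,200),interpolation=cv2.INTER_CUBIC)
cv2.imwrite('pics/crop1.png',np.vstack([A,np.hstack([B,C])])[:,:,::-1])
E
```

```text
funneltop [0.684 0.348 0.136] 0.04
funnel lower R [0.646 0.189 0.062] 0.07
funnel low L [ 0.581  0.4   -0.004] 0.005
dev tip [0.49  0.449 0.131] 0.018
dev motor [0.475 0.677 0.152] 0.011
dev top [0.476 0.536 0.181] 0.006
micro low [0.91  0.173 0.208] 0.03
micro base [0.822 0.229 0.289] 0.006
```

View pics/crop1.png

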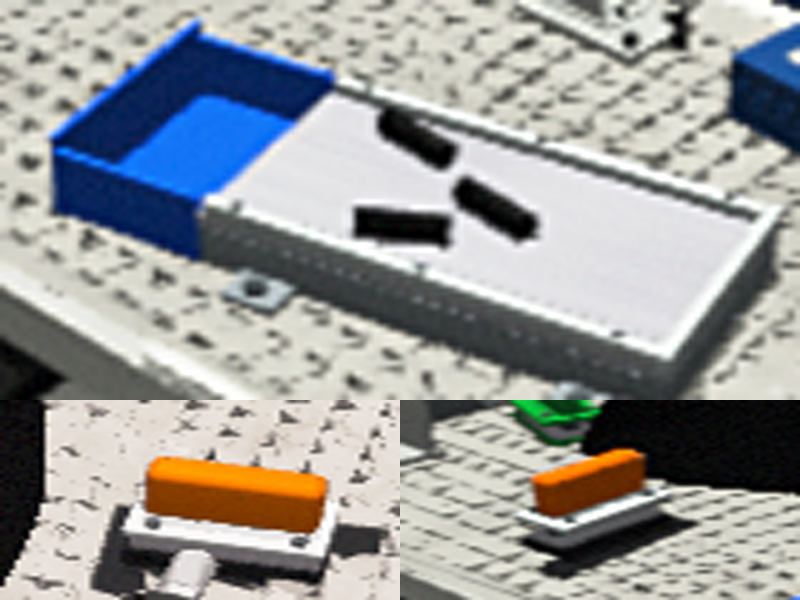

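```bash
cat >> h.py <<'E'
def Rz(deg):
    t=np.radians(deg);return np.array([[np.cos(t),-np.sin(t)],[np.sin(t),np.cos(t)]])
def plan(p,yaw=None,frm=None):
    """shift in tool units to TCP p, turn units to tool-x world yaw (tool down)"""
    s=read_state();R=np.array(s['tcp_rot']);P=np.array(s['position'])
    d=R.T@(np.array(p)-P)/.03
    cur=np.degrees(np.arctan2(R[1,0],R[0,0]))
    print('t',s['time_s'],'pos',P.round(4),'yaw',cur.round(2),'tilt',np.round(R[:,2],3),'F',np.round(s['force'],1),'shift units',d.round(3), 'turn z units',None if yaw is None else round(-((yaw-cur+180)%360-180)/120,4))
E
python3 - <<'E'
from h import *
from scipy.optimize import least_squares
a=capture('scene');b=capture('side')
s=lambda u,v:(265+u*.175,240+v*.175)
L=[(s(780,208),(.067,-.126)),(s(670,360),(-.067,-.126)),(s(205,200),(-.067,.12)),(s(338,80),(.067,.12))]
f=lambda q:np.ravel([proj(a,[*(q[:2]+Rz(q[2])@np.array(l)),.038])-p for p,l in L])
r=least_squares(f,[.528,-.138,8]);print(r.x.round(4),r.fun.round(1))
for c,p,q in [(b,(320,298),(355,303.4)),(a,(227,223.4),(249,215.6))]:
    P,Q=onz(c,*p,.083)[:2],onz(c,*q,.083)[:2];d=P-Q if P[0]>Q[0] else Q-P;print(P.round(3),Q.round(3),np.linalg.norm(d).round(3),np.degrees(np.arctan2(d[1],d[0])).round(1))
plan([.3,.4,.25],160)
E
```

```text
[ 0.5318 -0.1445 11.5842] [ 1.   0.2  0.4  0.1 -1.4  0.1 -0.  -1. ]
[0.528 0.291] [0.449 0.282] 0.08 6.1
[0.45  0.283] [0.531 0.274] 0.082 -6.3
t 1.1 pos [0.2415 0.5764 0.2226] yaw 157.27 tilt [ 0. -0. -1.] F [ 0.4 -0.8 -0.6] shift units [-4.071 -4.671 -0.915] turn z units -0.0228
```

Request:
move_arm:
  increments:
    - [[-0.7, -0.8, -0.15], [0, 0, 0], 0]
    - [[-0.7, -0.8, -0.15], [0, 0, 0], 0]
    - [[-0.7, -0.8, -0.15], [0, 0, 0], 0]
    - [[-0.7, -0.8, -0.15], [0, 0, 0], 0]
    - [[-0.7, -0.8, -0.15], [0, 0, 0], 0]
    - [[-0.6, -0.7, -0.15], [0, 0, 0], 0]
    - [[0, 0, 0], [0, 0, -0.05], 0]
    - [[0, 0, 0], [0, 0, -0.05], 0]
    - [[0, 0, 0], [0, 0, -0.05], 0]
    - [[0, 0, 0], [0, 0, -0.05], 0]
    - [[0, 0, 0], [0, 0, 0], 0]

```text
time_s: 2.02
position: [0.3006, 0.3987, 0.2497]
tcp_rot: [[-1.0, -0.024, 0.0], [-0.024, 1.0, 0.0], [-0.0, 0.0, -1.0]]
force: [-0.1, 0.3, 0.9]
opening: 1.001
grasp_force: 0.0
```

```bash
python3 - <<'E'
from h import *
plan([.45,.285,.24],183)
E
```

```text
t 2.0167 pos [0.3006 0.3987 0.2497] yaw -178.65 tilt [ 0.  0. -1.] F [-0.1  0.3  0.9] shift units [-4.889 -3.907  0.325] turn z units -0.0138
```

Request:
move_arm:
  increments:
    - [[-0.8, -0.65, 0.05], [0, 0, 0], 0]
    - [[-0.8, -0.65, 0.05], [0, 0, 0], 0]
    - [[-0.8, -0.65, 0.05], [0, 0, 0], 0]
    - [[-0.8, -0.65, 0.05], [0, 0, 0], 0]
    - [[-0.8, -0.65, 0.05], [0, 0, 0], 0]
    - [[-0.8, -0.65, 0.05], [0, 0, 0], 0]
    - [[0, 0, 0], [0, 0, 0], 0]
    - [[0, 0, 0], [0, 0, 0], 0]

```text
time_s: 2.68
position: [0.4481, 0.2842, 0.2404]
tcp_rot: [[-1.0, -0.017, -0.0], [-0.017, 1.0, 0.0], [0.0, 0.0, -1.0]]
force: [-1.1, 0.5, 0.4]
opening: 1.001
grasp_force: 0.0
```

```bash
python3 - <<'E'
from h import *
c=capture('wrist');save(c,'w1');print(c['mtx'],np.round(c['eye'],3),np.round(c['rotation'],2).tolist())
for l in ['wiper_grip','mat_mid','plate_mid','catch_tray','sleeve_a_mid']:
    for p in pinpoint(c,l)[:3]:
        u,v=p['xy'][0]*640,p['xy'][1]*480;print(l,round(p['confidence'],2),round(u),round(v),onz(c,u,v,Z[l],True).round(4)[:2])
E
```

```text
[[371.64829954   0.         319.91965101]
 [  0.         371.64829954 236.06145417]
 [  0.           0.           1.        ]] [0.383 0.283 0.403] [[-0.02, 0.97, 0.24], [1.0, 0.02, 0.0], [-0.0, 0.24, -0.97]]
wiper_grip 0.83 324 259 [0.4891 0.2888]
plate_mid 0.74 15 270 [ 0.5314 -0.1425]
catch_tray 0.78 110 247 [0.5002 0.021 ]
sleeve_a_mid 0.63 13 246 [ 0.493  -0.1288]
```

View pics/w1.png

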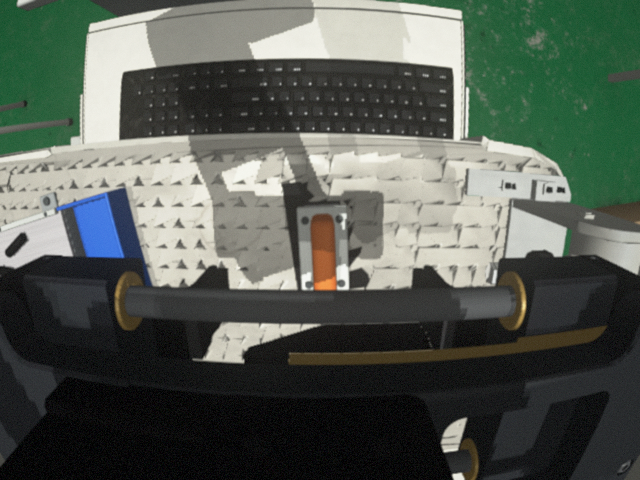

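Wrist view: orange bar vertical at columns 312–334, rows 213–290 (its far half hidden by the gripper); tray at (110,235) left; green wiper not in view.

```bash
python3 - <<'E'
from h import *
c=capture('wrist');hsv=cv2.cvtColor(c['img'],cv2.COLOR_RGB2HSV)
m=(hsv[...,0]>4)&(hsv[...,0]<20)&(hsv[...,1]>180)&(hsv[...,2]>90)
E=[]
for v in range(205,292,6):
    u=np.flatnonzero(m[v,280:370])+280
    if len(u)>8:
        l,r=onz(c,u[0]-.5,v,.084,True),onz(c,u[-1]+.5,v,.084,True);E.append([*l[:2],*r[:2]]);print(v,u[0],u[-1],l[:2].round(4),r[:2].round(4))
E=np.array(E);mid=(E[:,:2]+E[:,2:])/2
k=np.polyfit(mid[1:,0],mid[1:,1],1);print('yaw',np.degrees(np.arctan(k[0])),'y at .487',np.polyval(k,.487))
for k in (1,3):
    q=np.polyfit(E[1:,k-1],E[1:,k],1);print(np.degrees(np.arctan(q[0])))
vs,us=np.nonzero(m[200:295,280:370]);print(vs.min()+200,onz(c,322,vs.min()+199.5,.084,True))
E
```

```text
Traceback (most recent call last):
IndexError: too many indices for array: array is 1-dimensional, but 2 were indexed
```

```bash
python3 - <<'E'
from h import *
c=capture('wrist');I=c['img'].astype(int);print(I[255,322],I[225,322])
m=(I[...,0]-I[...,2]>80)&(I[...,0]>1.6*I[...,1])
E=[]
for v in range(205,292,6):
    u=np.flatnonzero(m[v,280:370])+280
    if len(u)>8:
        l,r=onz(c,u[0]-.5,v,.084,True),onz(c,u[-1]+.5,v,.084,True);E.append([*l[:2],*r[:2]]);print(v,u[0],u[-1],l[:2].round(4),r[:2].round(4))
E=np.array(E);mid=(E[:,:2]+E[:,2:])/2
k=np.polyfit(mid[1:,0],mid[1:,1],1);print('yaw',np.degrees(np.arctan(k[0])),'y at .487',np.polyval(k,.487))
vs,us=np.nonzero(m[200:295,280:370]);print(vs.min()+200,onz(c,322,vs.min()+199.5,.084,True))
E
```

```text
[171 100  57] [116  68  42]
235 315 326 [0.4586 0.2814] [0.4583 0.292 ]
241 316 326 [0.4641 0.2824] [0.4638 0.2922]
247 317 327 [0.4696 0.2834] [0.4693 0.2932]
253 312 331 [0.4753 0.279 ] [0.4748 0.297 ]
259 311 331 [0.4809 0.2782] [0.4805 0.2971]
265 312 331 [0.4866 0.2792] [0.4862 0.2973]
271 312 331 [0.4923 0.2793] [0.4919 0.2975]
277 312 332 [0.4982 0.2794] [0.4977 0.2986]
283 312 333 [0.5041 0.2795] [0.5036 0.2997]
289 312 332 [0.51   0.2796] [0.5096 0.299 ]
yaw 2.4680388425737316 y at .487 0.2884563637039215
228 [0.45162945 0.28787578 0.084     ]
```

```bash
python3 - <<'E'
from h import *
plan([.488,.2885,.05],182)
E
```

```text
t 3.0833 pos [0.4463 0.2857 0.2407] yaw -178.67 tilt [ 0.  0. -1.] F [ 0.3  0.4 -0.1] shift units [-1.392  0.061  6.356] turn z units -0.0056
```

Request:
move_arm:
  increments:
    - [[-0.7, 0.03, 0.2], [0, 0, -0.006], 0]
    - [[-0.7, 0.03, 0.8], [0, 0, 0], 0]
    - [[0, 0, 1], [0, 0, 0], 0]
    - [[0, 0, 1], [0, 0, 0], 0]
    - [[0, 0, 1], [0, 0, 0], 0]
    - [[0, 0, 0.8], [0, 0, 0], 0]
    - [[0, 0, 0.5], [0, 0, 0], 0]
    - [[0, 0, 0.5], [0, 0, 0], 0]
    - [[0, 0, 0.5], [0, 0, 0], 0]
    - [[0, 0, 0], [0, 0, 0], 0]

```text
time_s: 3.92
position: [0.4869, 0.2878, 0.049]
tcp_rot: [[-0.999, -0.035, -0.005], [-0.035, 0.999, -0.002], [0.005, -0.002, -1.0]]
force: [-0.6, -0.1, 0.8]
opening: 1.002
grasp_force: 0.0
```

```bash
python3 - <<'E'
from h import *
plan([.488,.2885,.05],182)
c=capture('wrist');save(c,'w2')
E
```

```text
t 3.9167 pos [0.4869 0.2878 0.049 ] yaw -177.99 tilt [-0.005 -0.002 -1.   ] F [-0.6 -0.1  0.8] shift units [-0.039  0.023 -0.034] turn z units 0.0001
```

View pics/w2.png

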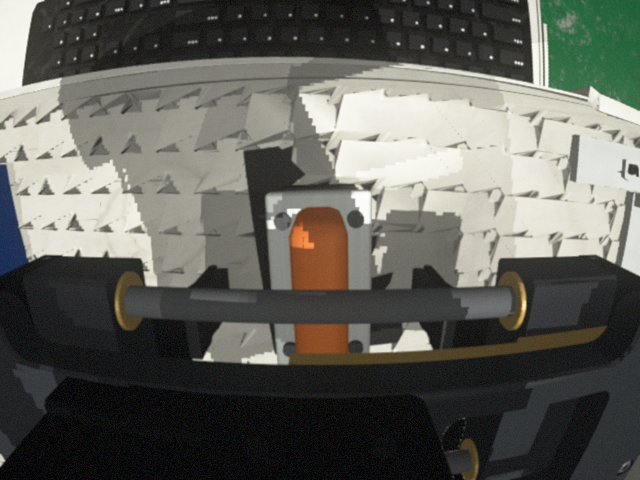

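Bar (320,255) sits centred between the fingers (at 210 and 435). Closing, then lifting.

Request:
move_arm:
  increments:
    - [[0, 0, 0], [0, 0, 0], 1]
    - [[0, 0, 0], [0, 0, 0], 1]
    - [[0, 0, 0], [0, 0, 0], 1]
    - [[0, 0, 0], [0, 0, 0], 1]
    - [[0, 0, 0], [0, 0, 0], 1]
    - [[0, 0, 0], [0, 0, 0], 1]
    - [[0, 0, 0], [0, 0, 0], 1]
    - [[0, 0, 0], [0, 0, 0], 1]

```text
time_s: 4.63
position: [0.489, 0.2881, 0.0517]
tcp_rot: [[-0.999, -0.035, 0.0], [-0.035, 0.999, 0.0], [-0.0, 0.0, -1.0]]
force: [0.2, 0.4, -0.3]
opening: 0.48
grasp_force: 0.0
```

Request:
move_arm:
  increments:
    - [[0, 0, -0.3], [0, 0, 0], 1]
    - [[0, 0, -0.7], [0, 0, 0], 1]
    - [[0, 0, -1], [0, 0, 0], 1]
    - [[0, 0, -1], [0, 0, 0], 1]
    - [[0, 0, 0], [0, 0, 0], 1]
    - [[0, 0, 0], [0, 0, 0], 1]

```text
time_s: 5.13
position: [0.4903, 0.2886, 0.144]
tcp_rot: [[-0.999, -0.035, 0.005], [-0.035, 0.999, 0.002], [-0.005, 0.001, -1.0]]
force: [-0.2, 0.0, -1.0]
opening: 0.044
grasp_force: 0.0
```

```bash
python3 - <<'E'
from h import *
s=read_state();print(s['opening'],s['grasp_force'],s['force'])
I=[]
for n in ['wrist','scene','side']:
    c=capture(n);I.append(c['img'])
    for p in pinpoint(c,'mat_mid')[:2]:
        u,v=p['xy'][0]*640,p['xy'][1]*480;print(n,round(p['confidence'],2),round(u),round(v),onz(c,u,v,.003,n=='wrist').round(4)[:2])
A=cv2.resize(I[1][190:270,190:300],(400,290));B=cv2.resize(I[2][260:350,280:390],(400,290))
cv2.imwrite('pics/c3.png',np.vstack([cv2.resize(I[0][60:300,120:560],(800,300+10)),np.hstack([A,B])])[:,:,::-1])
E
```

```text
0.04407121192451212 0.0 [-0.19651359  0.0031944  -0.95313853]
scene 0.45 234 240 [0.4839 0.3033]
side 0.8 334 327 [0.4902 0.2959]
side 0.53 264 252 [0.7502 0.0905]
```

View pics/c3.png

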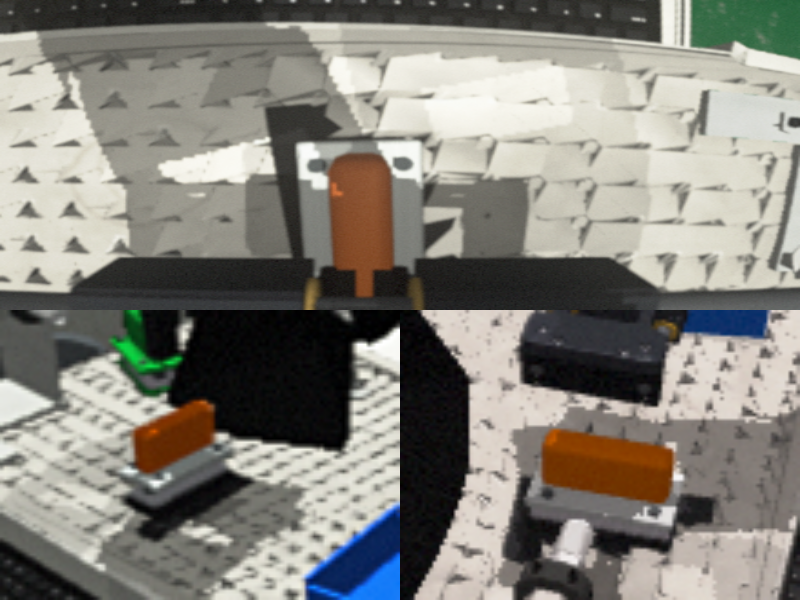

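The fingers were still closing (slow) when I lifted, so the wiper still stands on its mat, at (200,450) in the scene crop and (605,480) in the side crop. I'll reopen, recheck its pose and grip again with longer waits.

Request:
move_arm:
  increments:
    - [[0, 0, 0], [0, 0, 0], 0]
    - [[0, 0, 0], [0, 0, 0], 0]
    - [[0, 0, 0], [0, 0, 0], 0]
    - [[0, 0, 0], [0, 0, 0], 0]
    - [[0, 0, 0], [0, 0, 0], 0]
    - [[0, 0, 0], [0, 0, 0], 0]
    - [[0, 0, 0], [0, 0, 0], 0]
    - [[0, 0, 0], [0, 0, 0], 0]
    - [[0, 0, 0], [0, 0, 0], 0]

```text
time_s: 6.18
position: [0.489, 0.288, 0.1416]
tcp_rot: [[-0.999, -0.035, 0.0], [-0.035, 0.999, 0.0], [-0.0, 0.0, -1.0]]
force: [-0.6, 0.5, 0.0]
opening: 0.602
grasp_force: 0.0
```

```bash
python3 - <<'E'
from h import *
for n in ['wrist','scene','side']:
    c=capture(n)
    for p in pinpoint(c,'wiper_grip')[:2]:
        u,v=p['xy'][0]*640,p['xy'][1]*480;print(n,round(p['confidence'],2),round(u),round(v),onz(c,u,v,.063,n=='wrist').round(4)[:2])
    if n=='wrist':
        I=c['img'].astype(int);m=(I[...,0]-I[...,2]>50)&(I[...,0]>1.5*I[...,1])
        for v in range(170,290,15):
            u=np.flatnonzero(m[v,250:400])+250
            if len(u)>8: print(v,u[0],u[-1],onz(c,u[0]-.5,v,.083,True)[:2].round(4),onz(c,u[-1]+.5,v,.083,True)[:2].round(4))
plan([.488,.2885,.05],182)
E
```

```text
wrist 0.7 320 244 [0.4884 0.2885]
185 308 329 [0.4469 0.2794] [0.4464 0.2925]
200 302 335 [0.4561 0.276 ] [0.4554 0.2965]
215 303 335 [0.4653 0.2769] [0.4646 0.2969]
230 303 336 [0.4746 0.2771] [0.4739 0.2979]
245 304 336 [0.4841 0.2779] [0.4834 0.2983]
260 304 336 [0.4938 0.2782] [0.4931 0.2988]
275 305 337 [0.5038 0.279 ] [0.503  0.2999]
scene 0.79 237 227 [0.4766 0.2725]
scene 0.54 231 197 [0.6104 0.4765]
side 0.76 341 309 [0.4782 0.2896]
side 0.73 243 371 [0.62 0.51]
t 6.4833 pos [0.4889 0.2881 0.1415] yaw -178.02 tilt [ 0.  0. -1.] F [-0.2  0.3 -0.6] shift units [0.031 0.016 3.051] turn z units -0.0001
```

Request:
move_arm:
  increments:
    - [[0, 0, 1], [0, 0, -0.01], 0.3]
    - [[0, 0, 1], [0, 0, 0], 0.3]
    - [[0, 0, 0.7], [0, 0, 0], 0.5]
    - [[0, 0, 0.4], [0, 0, 0], 0.6]
    - [[0, 0, 0], [0, 0, 0], 1]
    - [[0, 0, 0], [0, 0, 0], 1]
    - [[0, 0, 0], [0, 0, 0], 1]
    - [[0, 0, 0], [0, 0, 0], 1]
    - [[0, 0, 0], [0, 0, 0], 1]
    - [[0, 0, 0], [0, 0, 0], 1]
    - [[0, 0, 0], [0, 0, 0], 1]
    - [[0, 0, 0], [0, 0, 0], 1]
    - [[0, 0, 0], [0, 0, 0], 1]
    - [[0, 0, 0], [0, 0, 0], 1]
    - [[0, 0, 0], [0, 0, 0], 1]

```text
time_s: 7.73
position: [0.4894, 0.2882, 0.0488]
tcp_rot: [[-0.998, -0.056, 0.001], [-0.056, 0.998, 0.0], [-0.001, 0.0, -1.0]]
force: [0.3, 0.9, 1.7]
opening: 0.253
grasp_force: 30.0
```

Request:
move_arm:
  increments:
    - [[0, 0, -0.4], [0, 0, 0], 1]
    - [[0, 0, -0.8], [0, 0, 0], 1]
    - [[0, 0, -0.8], [0, 0, 0], 1]
    - [[0, 0, -0.8], [0, 0, 0], 1]
    - [[0, 0, -0.4], [0, 0, 0], 1]
    - [[0, 0, 0], [0, 0, 0], 1]

```text
time_s: 8.23
position: [0.4902, 0.2886, 0.1476]
tcp_rot: [[-0.998, -0.056, 0.005], [-0.056, 0.998, 0.002], [-0.005, 0.001, -1.0]]
force: [1.6, 0.3, -2.3]
opening: 0.252
grasp_force: 30.0
```

```bash
python3 - <<'E'
from h import *
s=read_state();print(s['opening'],s['grasp_force'],s['force'])
plan([.5,-.02,.15],190)
I=[]
for n in ['scene','side','wrist']:
    c=capture(n);I.append(c['img'])
    for p in pinpoint(c,'mat_mid')[:2]+search_frame(c,'mat_mid')[:2]:
        if 'xy' in p:
            u,v=p['xy'][0]*640,p['xy'][1]*480;print(n,round(p['confidence'],2),round(u),round(v),onz(c,u,v,.003,n=='wrist').round(4)[:2])
        else: print(p)
A=cv2.resize(I[0][200:280,190:310],(800,300),interpolation=cv2.INTER_CUBIC)[:, :400*2];B=cv2.resize(I[1][285:365,280:400],(400,300),interpolation=cv2.INTER_CUBIC)
A=cv2.resize(I[0][200:280,190:310],(400,300),interpolation=cv2.INTER_CUBIC)
cv2.imwrite('pics/c4.png',np.vstack([np.hstack([A,B]),cv2.resize(I[2][80:300,160:520],(800,300))])[:,:,::-1])
E
```

```text
0.25150391431877045 29.97549405321479 [ 1.56507546  0.29785162 -2.34327623]
t 8.2333 pos [0.4902 0.2886 0.1476] yaw -176.8 tilt [ 0.005  0.002 -1.   ] F [ 1.6  0.3 -2.3] shift units [  0.247 -10.289  -0.095] turn z units -0.0567
scene 0.9 233 240 [0.4777 0.3015]
{'extent': [0.3522, 0.4773, 0.4047, 0.5288], 'confidence': 0.55}
{'extent': [0.3433, 0.4262, 0.3939, 0.4567], 'confidence': 0.54}
side 0.97 338 325 [0.4835 0.2866]
{'extent': [0.4825, 0.651, 0.5741, 0.7108], 'confidence': 0.88}
{'extent': [0.4178, 0.2985, 0.5941, 0.5985], 'confidence': 0.62}
```

View pics/c4.png

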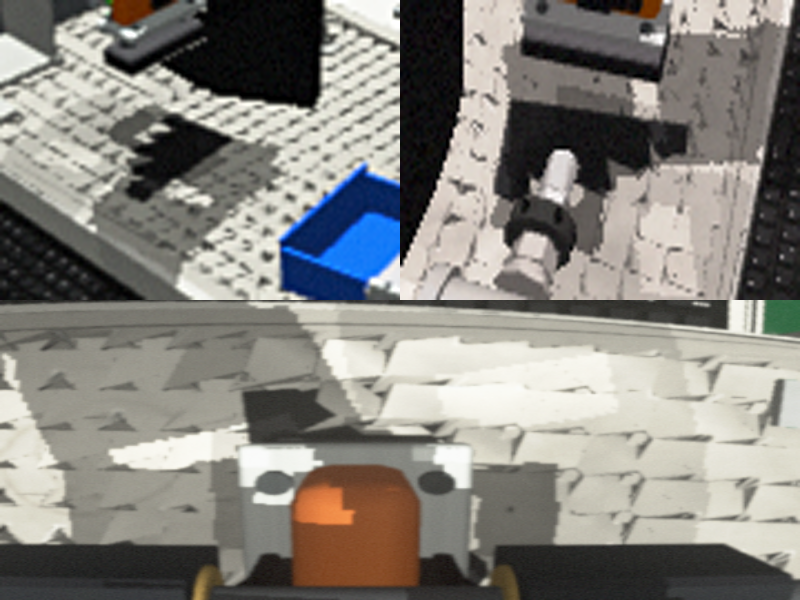

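Wiper is held and level; the mat shows partly through the bumpy worktop: side-crop corners (512,103), (688,125), (495,190).

```bash
python3 - <<'E'
from h import *
b=capture('side')
P=[onz(b,280+(u-400)*.3,285+v*.26667,.003)[:2] for u,v in [(512,103),(688,125),(495,190)]]
print(np.round(P,4)); d=P[0]-P[1];print(np.linalg.norm(d),np.degrees(np.arctan2(d[1],d[0])));e=P[2]-P[0];print(np.linalg.norm(e),np.degrees(np.arctan2(e[1],e[0])))
M=(P[0]+P[1])/2;n=np.array([-d[1],d[0]])/np.linalg.norm(d);print('mid',M+n*.042, 'alt',(P[1]+P[2])/2)
a=capture('scene')
for u,v in [(235,137),(165,112),(130,200)]: print(onz(a,190+u*.3,200+v*.26667,.003)[:2].round(4))
E
```

```text
[[0.5494 0.2662]
 [0.4235 0.2447]
 [0.5396 0.3382]]
0.12776465581576416 9.71538730949828
0.07261310275584718 97.75209576724107
mid [0.47934432 0.29683846] alt [0.48153471 0.29141556]
[0.5543 0.2543]
[0.5375 0.3441]
[0.4178 0.2459]
```

Request:
move_arm:
  increments:
    - [[0, -0.5, -0.6], [0, 0, 0], 1]
    - [[0, -1, -0.8], [0, 0, 0], 1]
    - [[0, -1, -0.8], [0, 0, 0], 1]
    - [[0, -1, -0.5], [0, 0, 0], 1]
    - [[0, -1, 0], [0, 0, 0], 1]
    - [[0, -1, 0], [0, 0, 0], 1]
    - [[0, -1, 0], [0, 0, 0], 1]
    - [[0, -1, 0], [0, 0, 0], 1]
    - [[0, -1, 0], [0, 0, 0], 1]
    - [[0, -1, 0], [0, 0, 0], 1]
    - [[0, -1, 0], [0, 0, 0], 1]
    - [[0, -1, 0], [0, 0, 0], 1]
    - [[0, -1, 0], [0, 0, 0], 1]
    - [[0, -1, 0], [0, 0, 0], 1]
    - [[0, -0.5, 0], [0, 0, -0.03], 1]
    - [[0, 0, 0], [0, 0, -0.03], 1]
    - [[0, 0, 0], [0, 0, 0], 1]

```text
time_s: 10.2
position: [0.5122, -0.1326, 0.2253]
tcp_rot: [[-0.984, -0.179, -0.0], [-0.179, 0.984, 0.0], [0.0, 0.0, -1.0]]
force: [-0.7, 0.6, -2.6]
opening: 0.249
grasp_force: 30.0
```

```bash
python3 - <<'E'
from h import *
c=capture('wrist');save(c,'w5')
for l in ['plate_mid','catch_tray','sleeve_a_mid']:
    for p in pinpoint(c,l)[:3]:
        u,v=p['xy'][0]*640,p['xy'][1]*480;print(l,round(p['confidence'],2),round(u),round(v),onz(c,u,v,Z[l],True).round(4)[:2])
E
```

```text
catch_tray 0.96 456 221 [0.4977 0.0185]
```

View pics/w5.png

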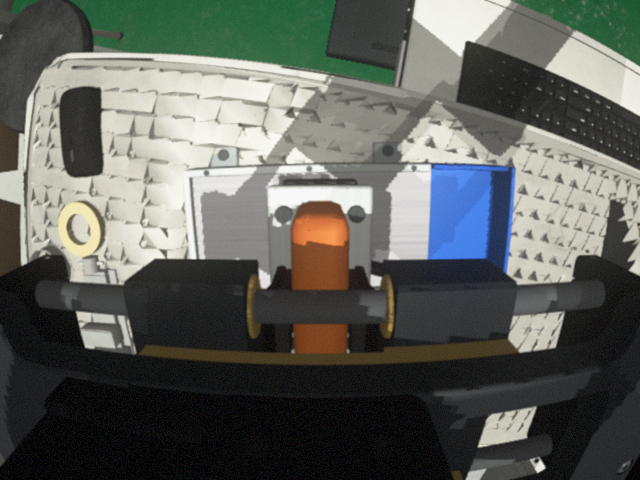

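Wrist view: plate near lip along row ~168 from (187,170) to (430,165); closed-end lip at columns ~190–198; blue tray starts at column ~430; wiper carrier at (320,230).

```bash
python3 - <<'E'
from h import *
c=capture('wrist');I=c['img'].astype(int)
print('row240 L',I[240,184:204].sum(1)//3);print('row200 L',I[200,182:204].sum(1)//3)
for r in (185,210,240): print('r',r,424+np.flatnonzero((I[r,424:440,2]-I[r,424:440,0])>60)[0])
for k in (225,250,390,420): print('col',k,I[158:186,k].sum(1)//3)
plan([0,0,0],190)
E
```

```text
row240 L [186 157 207 237 243 246 244 213 160 110 105 150 213 223 220 222 222 221
 204 151]
row200 L [235 242 245 247 246 236 187 125 116 167 224 232 233 231 233 233 232 214
 179 151 147 147]
r 185 428
r 210 428
r 240 426
col 225 [165 189 202 205 206 208 204 184 129 134 219 243 245 245 245 243 229 201
 206 228 229 229 230 228 229 233 234 235]
col 250 [239 240 239 238 236 232 200 147 162 213 241 245 247 245 241 226 205 220
 229 220 170 144 140 147 147 152 151 147]
col 390 [ 97  94  95  91  80  87 106 117 121 119 117 119 111 106 107 109 114 113
 111 108 105 115 138 148 148 159 190 216]
col 420 [230 232 232 204 134 119 188 232 243 244 244 239 227 200 220 237 242 240
 239 237 232 228 220 222 222 221 221 219]
t 10.45 pos [ 0.5121 -0.1305  0.2255] yaw -169.61 tilt [-0.  0. -1.] F [-0.2 -0.3 -2.6] shift units [16.002  7.356  7.524] turn z units 0.0033
```

```bash
python3 - <<'E'
from h import *
from scipy.optimize import least_squares
c=capture('wrist')
# (u,v,z,axis,value)
M=[(225,167.6,.038,0,-.067),(250,166.6,.038,0,-.067),(420,163.6,.038,0,-.067),(225,174.2,.038,0,-.059),(250,173.2,.038,0,-.059),(420,170.5,.038,0,-.059),
(195.2,240,.038,1,-.126),(191,200,.038,1,-.126),(202.2,240,.038,1,-.118),(199.5,200,.038,1,-.118),(427.6,185,.03,1,.12),(427.6,210,.03,1,.12),(425.8,240,.03,1,.12)]
def f(q):
    return [1000*((Rz(-q[2])@(onz(c,u,v,z,True)[:2]-q[:2]))[k]-w) for u,v,z,k,w in M]
r=least_squares(f,[.53,-.14,10]);print(r.x.round(4),np.round(r.fun,1))
q=r.x
for y in (-.098,-.09,.095,.1): print(y,(q[:2]+Rz(q[2])@[0,y]).round(4))
E
```

```text
[ 0.5304 -0.1323 11.6363] [ 0.7  0.9  0.7 -1.  -0.8 -0.6  4.9  4.3  4.5  5.4 -6.7 -6.  -6.5]
-0.098 [ 0.5502 -0.2283]
-0.09 [ 0.5486 -0.2204]
0.095 [ 0.5113 -0.0392]
0.1 [ 0.5103 -0.0343]
```

```bash
python3 - <<'E'
from h import *
from scipy.optimize import least_squares
w=capture('wrist');a=capture('scene');b=capture('side');I=w['img'].astype(int)
for r in (190,215,240): print(r,'blue tail',500+np.flatnonzero((I[r,500:530,2]-I[r,500:530,0])>50)[-1], (I[r,486:520,2]-I[r,486:520,0]).tolist())
print('scene eye',a['eye'],'side eye',b['eye'],'wrist eye',w['eye'])
q=np.array([.5304,-.1323,11.6])
s=lambda u,v:(265+u*.175,240+v*.175)
for n,p,z in [('A closed far outer(.067,-.126)',s(780,208),.038),('B closed near outer(-.067,-.126)',s(670,360),.038),('lip end near(-.067,.12)',s(205,200),.038),('lip end far (.067,.12)',s(338,80),.038),('tray end far (.065,.2065)',s(200,22),.046),('tray end near (-.065,.2065)',s(55,140),.046),('steel edge near(-.059,.12)',s(222,196),.03),('steel edge far(.059,.12)',s(330,98),.03)]:
    X=onz(a,*p,z)[:2];print(n,X.round(4),(Rz(-q[2])@(X-q[:2])).round(4))
for r,u in ((240,195.2),(240,202.2),(240,425.8),(240,512)):
    print('wrist',u,(Rz(-q[2])@(onz(w,u,r,.046 if u>500 else .038,True)[:2]-q[:2])).round(4))
c=b['img'][180:275,320:395];cv2.imwrite('pics/s6.png',cv2.resize(c,(600,570),interpolation=cv2.INTER_CUBIC)[:,:,::-1])
E
```

```text
190 blue tail 511 [150, 152, 122, 96, 81, 56, 46, 44, 44, 46, 47, 49, 46, 44, 46, 42, 43, 43, 41, 46, 44, 49, 87, 137, 147, 115, 34, -11, -18, -15, -14, -10, -9, -8]
215 blue tail 510 [137, 109, 89, 71, 54, 48, 51, 46, 51, 45, 46, 46, 48, 48, 47, 47, 46, 44, 45, 48, 74, 109, 125, 135, 65, -4, -18, -16, -13, -12, -13, -14, -11, -6]
240 blue tail 507 [95, 71, 54, 47, 49, 53, 48, 51, 51, 48, 51, 49, 46, 45, 47, 49, 45, 48, 79, 131, 153, 123, 38, -6, -17, -17, -15, -16, -14, -17, -18, -17, -17, -15]
scene eye [-0.24600184 -0.74799684  0.70678556] side eye [0.35090653 0.97276296 0.79708798] wrist eye [ 0.44760741 -0.14193491  0.38843369]
A closed far outer(.067,-.126) [ 0.6216 -0.252 ] [ 0.0653 -0.1356]
B closed near outer(-.067,-.126) [ 0.491  -0.2806] [-0.0684 -0.1373]
lip end near(-.067,.12) [ 0.4449 -0.0429] [-0.0658  0.1047]
lip end far (.067,.12) [ 0.5692 -0.0172] [0.0612 0.105 ]
tray end far (.065,.2065) [0.5549 0.0683] [0.0643 0.1916]
tray end near (-.065,.2065) [0.4251 0.0404] [-0.0685  0.1904]
steel edge near(-.059,.12) [ 0.4611 -0.0382] [-0.049   0.1061]
steel edge far(.059,.12) [ 0.5629 -0.0172] [0.055  0.1062]
wrist 195.2 [ 0.0049 -0.1211]
wrist 202.2 [ 0.0051 -0.1135]
wrist 425.8 [0.0097 0.111 ]
wrist 512 [0.0099 0.2061]
```

View pics/s6.png

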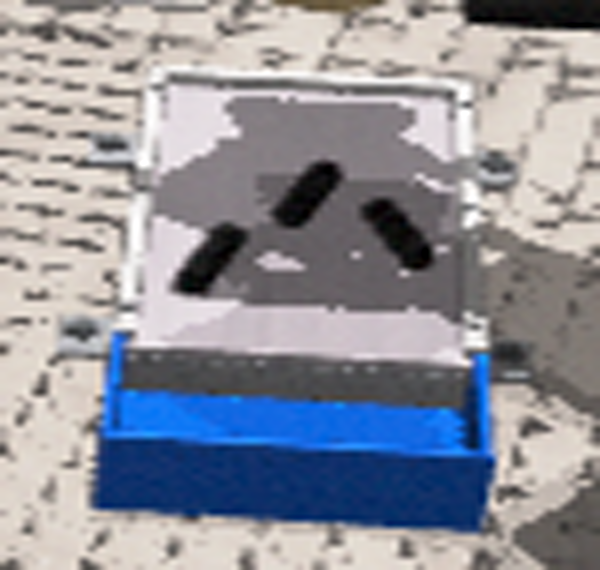

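```bash
python3 - <<'E'
from h import *
from scipy.optimize import least_squares
w=capture('wrist');a=capture('scene');b=capture('side')
s=lambda u,v:(265+u*.175,240+v*.175); t=lambda u,v:(320+u/8,180+v/6)
S=[(a,*s(780,208),.067,-.126,.038),(a,*s(670,360),-.067,-.126,.038),(a,*s(205,200),-.067,.12,.038),(a,*s(338,80),.067,.12,.038),(a,*s(200,22),.065,.2065,.046),(a,*s(55,140),-.065,.2065,.046)]
T=[(b,*t(155,70),.067,-.126,.038),(b,*t(474,80),-.067,-.126,.038),(b,*t(128,347),.06,.12,.03),(b,*t(465,366),-.06,.12,.03),(b,*t(105,430),.065,.2065,.046),(b,*t(493,453),-.065,.2065,.046)]
def fit(L,dof=0):
    def f(q):return np.ravel([proj(c,[*(q[:2]+Rz(q[2])@[x,y]),z])-[u,v] for c,u,v,x,y,z in L])
    r=least_squares(f,[.53,-.14,10]);print(r.x.round(4),r.fun.round(1))
fit(S);fit(T);fit(S+T)
# test of camera bias: known wiper grip position (TCP) in each view
g=np.array(read_state()['position'])+[0,0,.0187]
for n,c in (('scene',a),('side',b),('wrist',w)):
    e=proj(c,g,n=='wrist')
    for p in pinpoint(c,'wiper_grip')[:1]: print(n,'expected',e.round(1),'got',np.round(np.array(p['xy'])*[640,480],1),p['confidence'])
    for p in search_frame(c,'wiper_grip')[:1]: print(np.array(p['extent'])*[640,480,640,480])
E
```

```text
[ 0.5317 -0.1453 11.5007] [ 1.3  0.3  0.6  0.2 -1.2  0.2  0.2 -0.9 -0.5 -0.1 -0.4 -0.7]
[ 0.5296 -0.135  11.2631] [-0.6 -1.2  0.3 -0.   0.4 -0.2  0.3 -0.1 -0.2  0.5 -0.2  0.6]
[ 0.5316 -0.1422 11.381 ] [ 0.3 -0.  -0.6 -0.2 -2.  -0.3 -0.5 -1.3 -1.2 -0.5 -1.1 -1.2 -0.7 -2.4
  0.  -1.2  0.4 -1.8  0.1 -1.7 -0.1 -1.2 -0.3 -1.2]
scene expected [342.9 207.8] got [341.9 208.4] 0.68
[220.288 186.384 242.176 216.576]
side expected [370.4 153.7] got [371.7 155.7] 0.87
[219.072 350.784 268.096 405.6  ]
wrist expected [318.5 304.6] got [321. 299.] 0.85
[267.328 176.784 371.904 352.8  ]
```

```bash
python3 - <<'E'
from h import *
q=np.array([.531,-.138,11.4]);p=q[:2]+Rz(q[2])@[0,-.086];print(p)
plan([*p,.125],191.4)
E
```

```text
[ 0.54799853 -0.22230332]
t 11.1 pos [ 0.5123 -0.1313  0.2255] yaw -169.62 tilt [-0.  0. -1.] F [-0.8  0.3 -1.9] shift units [-0.625 -3.198  3.351] turn z units -0.0085
```

Request:
move_arm:
  increments:
    - [[-0.2, -0.8, 0.3], [0, 0, -0.0085], 1]
    - [[-0.2, -0.8, 0.6], [0, 0, 0], 1]
    - [[-0.2, -0.8, 0.6], [0, 0, 0], 1]
    - [[0, -0.8, 0.6], [0, 0, 0], 1]
    - [[0, 0, 0.6], [0, 0, 0], 1]
    - [[0, 0, 0.65], [0, 0, 0], 1]
    - [[0, 0, 0], [0, 0, 0], 1]
    - [[0, 0, 0], [0, 0, 0], 1]

```text
time_s: 11.77
position: [0.5476, -0.2216, 0.124]
tcp_rot: [[-0.98, -0.198, -0.003], [-0.198, 0.98, 0.002], [0.002, 0.002, -1.0]]
force: [-0.4, 0.5, -2.1]
opening: 0.247
grasp_force: 30.0
```

```bash
python3 - <<'E'
from h import *
w=capture('wrist');save(w,'w7');I=w['img'].astype(int)
q=np.array([.531,-.138,11.4])
pl=lambda u,v,z:(Rz(-q[2])@(onz(w,u,v,z,True)[:2]-q[:2])).round(4)
print('eye plate',(Rz(-q[2])@(w['eye'][:2]-q[:2])).round(4), w['eye'][2])
for x,y,z in [(-.067,-.126,.038),(-.059,-.118,.038),(-.02,-.126,.038),(-.02,-.118,.038),(-.059,0,.038),(-.02,.12,.03),(-.02,-.118,.03)]:
    print(x,y,z,proj(w,[*(q[:2]+Rz(q[2])@[x,y]),z],True).round(1))
for r in (150,180,210,240): print(r,'|',' '.join(str(k) for k in (I[r,150:270].sum(1)//3)))
E
```

```text
eye plate [-0.0654 -0.0851] 0.2870409335831144
-0.067 -0.126 0.038 [258.3 145.4]
-0.059 -0.118 0.038 [270.2 157. ]
-0.02 -0.126 0.038 [259.9 214.2]
-0.02 -0.118 0.038 [271.4 214.1]
-0.059 0 0.038 [442.6 159.4]
-0.02 0.12 0.03 [567.1 215.4]
-0.02 -0.118 0.03 [272.8 212.1]
150 | 216 218 218 219 217 220 219 223 222 224 226 224 225 222 221 221 223 222 218 219 219 221 220 220 220 218 220 221 221 220 220 220 221 222 223 219 218 218 218 217 220 219 207 162 119 112 128 164 184 195 195 192 197 196 197 195 203 205 207 208 213 213 215 217 220 221 223 227 228 229 230 231 233 234 235 237 236 238 237 240 242 242 242 241 239 234 234 232 232 232 230 230 232 230 232 231 228 229 230 229 228 229 228 228 230 227 225 217 224 237 242 244 245 245 244 245 244 244 227 180
180 | 219 220 219 217 219 220 218 220 219 219 218 221 221 222 224 221 224 224 225 224 224 223 227 227 224 228 226 225 227 228 224 225 226 223 223 222 221 221 207 149 111 118 155 192 203 204 201 205 209 208 214 215 216 218 218 220 224 223 226 224 228 228 231 234 233 235 237 237 238 240 240 242 243 244 245 246 245 245 246 246 246 246 246 245 
[... 395 characters left out ...]
0 137 139 136 143 141 139 143 138 139 143 138 139 140 138 139 140 137 140 136 138 132 138 136 134 131 134 134 133 131 130 131 134 126 114 99 95 84 87 89 99 104 106 106 106 105 106 106 116 123 124 124 123 122 124 147 184 216
240 | 220 224 223 224 225 227 227 226 229 227 228 229 231 232 232 231 233 232 232 234 236 234 235 235 237 237 235 239 234 205 162 148 152 138 116 100 110 121 120 122 120 126 126 131 132 129 132 135 134 134 136 137 132 139 135 136 137 139 137 140 136 138 140 139 143 140 134 111 87 72 89 125 144 147 143 143 142 144 141 145 140 141 138 141 139 141 141 139 139 137 137 138 134 139 136 137 123 112 103 102 102 102 100 97 99 102 98 99 99 97 101 108 116 120 120 122 119 118 111 108
```

View pics/w7.png

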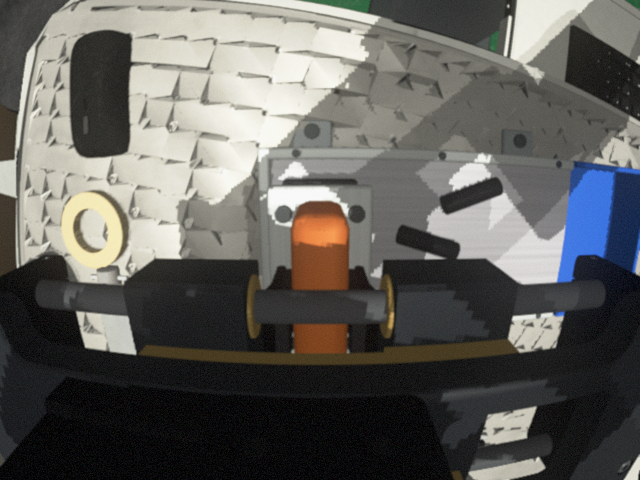

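Wrist view: closed-end lip corner at (258,150), inner lip at col ~270, open edge at col ~566, sleeves at (427,240) and (472,195). This matches my model (center (0.531,-0.138), 11.4°) to within ~2 mm. Lowering.

Request:
move_arm:
  increments:
    - [[0, 0, 0.4], [0, 0, 0], 1]
    - [[0, 0, 0.5], [0, 0, 0], 1]
    - [[0, 0, 0.4], [0, 0, 0], 1]
    - [[0, 0, 0.2], [0, 0, 0], 1]
    - [[0, 0, 0.1], [0, 0, 0], 1]
    - [[0, 0, 0.1], [0, 0, 0], 1]
    - [[0, 0, 0], [0, 0, 0], 1]
    - [[0, 0, 0], [0, 0, 0], 1]
    - [[0, 0, 0], [0, 0, 0], 1]

```text
time_s: 12.57
position: [0.5485, -0.2219, 0.0749]
tcp_rot: [[-0.98, -0.198, 0.0], [-0.198, 0.98, -0.0], [-0.0, -0.0, -1.0]]
force: [-2.4, 1.1, 2.1]
opening: 0.252
grasp_force: 30.0
```

```bash
python3 - <<'E'
from h import *
s=[]
for i in range(5): capture('wrist');t=read_state();s.append([*t['force'],*t['position']])
print(np.mean(s,0).round(4))
q=np.array([.531,-.138,11.4]);plan([*(q[:2]+Rz(q[2])@[0,.102]),.0705],191.4)
E
```

```text
[-1.7518  1.876   2.9068  0.5485 -0.2219  0.0746]
t 12.8167 pos [ 0.5485 -0.2219  0.0744] yaw -168.6 tilt [ 0.  0. -1.] F [-2.3  2.3  1.9] shift units [0.02  6.257 0.13 ] turn z units -0.0
```

Request:
move_arm:
  increments:
    - [[0, 0, 0.1], [0, 0, 0], 1]
    - [[0, 0, 0], [0, 0, 0], 1]
    - [[0, 0.1, 0], [0, 0, 0], 1]
    - [[0, 0.2, 0], [0, 0, 0], 1]
    - [[0, 0.2, 0], [0, 0, 0], 1]
    - [[0, 0.2, 0], [0, 0, 0], 1]

```text
time_s: 13.32
position: [0.5475, -0.2046, 0.0723]
tcp_rot: [[-0.98, -0.198, 0.007], [-0.198, 0.98, -0.006], [-0.006, -0.008, -1.0]]
force: [1.1, -3.1, 4.8]
opening: 0.256
grasp_force: 30.0
```

```bash
python3 - <<'E'
from h import *
q=np.array([.531,-.138,11.4]);plan([*(q[:2]+Rz(q[2])@[0,.102]),.0705],191.4)
E
```

```text
t 13.3167 pos [ 0.5475 -0.2046  0.0723] yaw -168.58 tilt [ 0.007 -0.006 -1.   ] F [ 1.1 -3.1  4.8] shift units [0.097 5.686 0.015] turn z units 0.0002
```

Request:
move_arm:
  increments:
    - [[0, 0.2, 0], [0, 0, 0], 1]
    - [[0, 0.2, 0], [0, 0, 0], 1]
    - [[0, 0.2, 0], [0, 0, 0], 1]
    - [[0, 0.2, 0], [0, 0, 0], 1]
    - [[0, 0.2, 0], [0, 0, 0], 1]
    - [[0, 0.2, 0], [0, 0, 0], 1]
    - [[0, 0.2, 0], [0, 0, 0], 1]
    - [[0, 0.2, 0], [0, 0, 0], 1]
    - [[0, 0.2, 0], [0, 0, 0], 1]
    - [[0, 0.2, 0], [0, 0, 0], 1]
    - [[0, 0.2, 0], [0, 0, 0], 1]
    - [[0, 0.2, 0], [0, 0, 0], 1]

```text
time_s: 14.32
position: [0.5328, -0.1329, 0.072]
tcp_rot: [[-0.98, -0.198, 0.006], [-0.198, 0.98, -0.005], [-0.005, -0.006, -1.0]]
force: [0.7, -3.7, 5.3]
opening: 0.254
grasp_force: 30.0
```

```bash
python3 - <<'E'
from h import *
q=np.array([.531,-.138,11.4]);plan([*(q[:2]+Rz(q[2])@[0,.102]),.0705],191.4)
E
```

```text
t 14.3167 pos [ 0.5328 -0.1329  0.072 ] yaw -168.56 tilt [ 0.006 -0.005 -1.   ] F [ 0.7 -3.7  5.3] shift units [0.092 3.245 0.03 ] turn z units 0.0004
```

Request:
move_arm:
  increments:
    - [[0, 0.2, 0], [0, 0, 0], 1]
    - [[0, 0.2, 0], [0, 0, 0], 1]
    - [[0, 0.2, 0], [0, 0, 0], 1]
    - [[0, 0.2, 0], [0, 0, 0], 1]
    - [[0, 0.2, 0], [0, 0, 0], 1]
    - [[0, 0.2, 0], [0, 0, 0], 1]
    - [[0, 0.2, 0], [0, 0, 0], 1]
    - [[0, 0.2, 0], [0, 0, 0], 1]
    - [[0, 0.2, 0], [0, 0, 0], 1]
    - [[0, 0.2, 0], [0, 0, 0], 1]
    - [[0, 0.2, 0], [0, 0, 0], 1]
    - [[0, 0.2, 0], [0, 0, 0], 1]
    - [[0, 0.2, 0], [0, 0, 0], 1]
    - [[0, 0.2, 0], [0, 0, 0], 1]

```text
time_s: 15.48
position: [0.5162, -0.05, 0.0718]
tcp_rot: [[-0.98, -0.198, 0.006], [-0.198, 0.98, -0.003], [-0.005, -0.004, -1.0]]
force: [0.3, -3.6, 4.9]
opening: 0.25
grasp_force: 30.0
```

```bash
python3 - <<'E'
from h import *
q=np.array([.531,-.138,11.4]);plan([*(q[:2]+Rz(q[2])@[0,.102]),.0705],191.4)
w=capture('wrist');I=w['img'].astype(int)
for x in (-.055,-.045,-.03): print(x,'pred edge',proj(w,[*(q[:2]+Rz(q[2])@[x,.12]),.03],True).round(1))
B=(I[...,2]-I[...,0])>45
for r in range(130,260,12): 
    k=np.flatnonzero(B[r,300:640])+300; print(r,k[:1],k[-1:],len(k))
for n in ['scene','side','wrist']:
    c=capture(n)
    for p in pinpoint(c,'sleeve_a_mid')[:5]:
        u,v=p['xy'][0]*640,p['xy'][1]*480;X=onz(c,u,v,.01,n=='wrist')[:2];print(n,round(p['confidence'],2),round(u),round(v),(Rz(-q[2])@(X-q[:2])).round(3))
E
```

```text
t 15.4833 pos [ 0.5162 -0.05    0.0718] yaw -168.56 tilt [ 0.006 -0.003 -1.   ] F [ 0.3 -3.6  4.9] shift units [0.095 0.426 0.04 ] turn z units 0.0004
-0.055 pred edge [375.7 160.3]
-0.045 pred edge [375.4 178.3]
-0.03 pred edge [374.7 204.9]
130 [] [] 0
142 [379] [413] 35
154 [377] [529] 151
166 [377] [529] 136
178 [377] [528] 114
190 [377] [527] 100
202 [408] [526] 100
214 [395] [525] 114
226 [376] [523] 130
238 [427] [522] 81
250 [418] [520] 81
scene 0.5 299 271 [-0.019  0.147]
side 0.47 368 242 [-0.034  0.105]
wrist 0.74 392 199 [-0.031  0.135]
```

Request:
move_arm:
  increments:
    - [[0, 0.2, 0], [0, 0, 0], 1]
    - [[0, 0.2, 0], [0, 0, 0], 1]
    - [[0, 0.1, 0], [0, 0, 0], 1]
    - [[0, 0, 0], [0, 0, 0], 1]
    - [[0, 0, 0], [0, 0, 0], 1]
    - [[0, 0, 0], [0, 0, 0], 1]

```text
time_s: 16.33
position: [0.5128, -0.0345, 0.0716]
tcp_rot: [[-0.98, -0.198, 0.005], [-0.198, 0.98, -0.002], [-0.004, -0.003, -1.0]]
force: [1.7, -0.9, 5.6]
opening: 0.249
grasp_force: 30.0
```

```bash
cat > chk.py <<'E'
from h import *
q=np.array([.531,-.138,11.4]);plan([*(q[:2]+Rz(q[2])@[0,.102]),.0705],191.4)
for n in ['scene','side','wrist']:
    c=capture(n)
    for p in pinpoint(c,'sleeve_a_mid')[:5]:
        u,v=p['xy'][0]*640,p['xy'][1]*480;X=onz(c,u,v,.01,n=='wrist')[:2];print(n,round(p['confidence'],2),round(u),round(v),(Rz(-q[2])@(X-q[:2])).round(3))
# dark blobs inside tray / on plate in the wrist view
w=c;g=np.zeros((60,44),int)
X=np.arange(-.062,.064,.006);Y=np.arange(-.11,.21,.006)
print('grid rows x -62..62, cols y -110..208 (tray z=.012, plate z=.034)')
for x in X:
    s=''
    for y in Y:
        u,v=proj(w,[*(q[:2]+Rz(q[2])@[x,y]),.012 if y>.12 else .034],True)
        s+= '?' if not(0<=u<639 and 0<=v<479) else ('#' if w['img'][int(v),int(u)].max()<60 else ('b' if int(w['img'][int(v),int(u),2])-w['img'][int(v),int(u),0]>45 else '.'))
    print(s)
E
python3 chk.py
```

```text
t 16.3333 pos [ 0.5128 -0.0345  0.0716] yaw -168.58 tilt [ 0.005 -0.002 -1.   ] F [ 1.7 -0.9  5.6] shift units [ 0.087 -0.102  0.037] turn z units 0.0001
scene 0.52 297 269 [-0.009  0.161]
side 0.54 364 244 [-0.023  0.115]
wrist 0.57 379 207 [-0.026  0.141]
grid rows x -62..62, cols y -110..208 (tray z=.012, plate z=.034)
b.bbbbbbbbbbbbbbbb.bbbbbbbbbbbbbbbb.bbbbbbbbbbbbbbbbbb
bbbbbbbbbbbbbbbbbbbbbbbbbbbbbbbbbbbbbbbbbbbbbbbbbbbbbb
bbbbbbbbbbbbbbbbbbbbbbbbbbbbbbbbbbbbbbbbbbbbbbbbbbbbb.
bbbbbbbbbbbbbbbbbbbbbbbbbbbbbbbbb###b##bbbb#bbbbbbbbbb
bbbbbbbbbbbbbbbbbbbbbbbb.bbbbbbbbbbbbbbbb.###bbbbbbbbb
bbbbbbbbbbbbbbbbbbbbbbbbbbbbbbbbbbbbbbbbbb##bbbbbbbbb.
bbbbbbbbbbbbbbbbbbbbbbbbbbbb.bbb##bbbbbb.b##bbbbbbbb.b
bbbbbbbbbbbbbbbbbbbbbbbbbbbbbb..bbbbbbb##.##bbbbbbbb.b
bbbbbbbbbbbbbbbbbbbbbbbbb.bbbbbbbbbbbbbbbb##bbbbbbbbbb
bbbbbbbbbbbbbbbbbbbbbbbbbbbbbbbbbbbbbbbbbb###bbbbbbbbb
bbbbbbbbbbbbbbbbbbbbbbbbb.bbbbbbbbbbbbbbbb###bbbbbbbbb
bbb####bbbbbbbbbbbb###########b.bbbbbbbbbb##bbbbbbbbb.
#######bbbbbbbbbb##############b##bbbbbbbb############
#######bbbbbbbbb#############bb.##bbbbb##.b###########
#######.###.##b##############b############bb##########
######.#..b....##############b#############b##########
########.......##############b########################
##########b....##############b##############b#########
#######bbbbbbbb##############b####bbbbb#####b#########
#######bbbbbbbb##############b####bbbbb#####b#########
#######.bbbbbbb###################bbbbbb###bb#########chk.py:15: RuntimeWarning: overflow encountered in scalar subtract
  s+= '?' if not(0<=u<639 and 0<=v<479) else ('#' if w['img'][int(v),int(u)].max()<60 else ('b' if int(w['img'][int(v),int(u),2])-w['img'][int(v),int(u),0]>45 else '.'))
```

```bash
cat > grid.py <<'E'
from h import *
q=np.array([.531,-.138,11.4])
X=np.arange(-.060,.064,.006);Y=np.arange(-.116,.21,.005)
def grid(n):
    w=capture(n);print(n)
    for x in X:
        s=''
        for y in Y:
            u,v=proj(w,[*(q[:2]+Rz(q[2])@[x,y]),.010 if y>.12 else .034],n=='wrist')
            if not(0<=u<639 and 0<=v<479): s+='?';continue
            p=w['img'][int(round(v)),int(round(u))].astype(int)
            s+='b' if p[2]-p[0]>30 else ('#' if p.max()<60 else '.')
        print(s)
import sys
for n in sys.argv[1:]: grid(n)
E
python3 grid.py scene side wrist
```

```text
scene
...............................................bbbbbbbbbbbbbbbbbb.
...............................................bbbbbbbbbbbbbbbbbbb
.........................................#.#.#bb.bbbbbbbbbbbbbbbbb
........................................########..bbbbbbbbbbbbbbbb
........................................########...bbbbbbbbbbbbbbb
........................................###.#.#....bbbbbbbbbbbbbbb
........................................##.........bb#bbbbbbbbbbbb
........................................##.......#bb###bbbbbbbbbbb
........................................##......#######bbbbbbbbbbb
........................................##......#######bbbbbbbbbbb
........................................##......#.#.####bbbbbbbbbb
........................................##...#........##bbbbbbbbbb
........................................###...#.......##bbbbbbbbbb
........................................###..............bbbbbbbbb
........................................###...............bbbbbbbb
........................................###................bbbbbbb
......................
[... 2437 characters left out ...]
...............###bbbbbbbbbbbb
...#######.............###############..#..........##bbbbbbbbbbbbb
##########...........################..##..........#b#############
##########..........################...##.......###bb#############
########...#.#.....#################.##############b#.############
########.#.........#################.################.############
#########.#........#################.#################.###########
##########..........################.####.......######.###########
##########.........#################.####.......######.###########
##########.........######################.......######.###########
##########.........######################.......#####..###########
```

```bash
python3 - <<'E'
from h import *
q=np.array([.531,-.138,11.4]);w=capture('side')
print('side: face y=.121, x -60..60; rows z')
for z in (.04,.034,.028,.024,.02,.016,.012,.008,.004):
    s=''
    for x in np.arange(-.06,.061,.004):
        u,v=proj(w,[*(q[:2]+Rz(q[2])@[x,.121]),z]);s+='%4d'%w['img'][int(round(v)),int(round(u))].max()
    print(z,s)
print('floor z=.003')
for y in np.arange(.13,.2,.006):
    s=''
    for x in np.arange(-.06,.061,.004):
        u,v=proj(w,[*(q[:2]+Rz(q[2])@[x,y]),.003]);s+='%4d'%w['img'][int(round(v)),int(round(u))].max()
    print(y.round(3),s)
E
```

```text
side: face y=.121, x -60..60; rows z
0.04   93 120 132 130  74  53  48  42  27  22  30  85  68  33  37  46  39  34  32  29  86  67  50  49  51  35  39  43 128 133 143
0.034   93 133 131 128  70  20  22  20  13  15  16  14  22  16  24   6  10  22  23  14  17  20  20   0  14  18  17  67 133 129  99
0.028   90  85  88  87  11  10  15  20  19  17  16  13  13  14  15   5  13  22  21  29  34  12  24  15  19  17  14  52  83  87  86
0.024   79  75  86  82  76  67  66  19  22  19  14  52  15  16  15  23  66  81  85  75  79  17  24  16  69  70  79  84  84  74  86
0.02   76  72  74  72  72  71  37  13  19   9  23  69   4  19  11  18  73  73  73  71  67  27  23   9  70  70  73  72  69  70  73
0.016   78  71  69  70  69  71   9  23  16  15  42  71  22   2  16  26  72  70  71  69  69  17  23  22  59  68  70  67  68  70  68
0.012   69  72  73  70  71  68  17  16  14  14  44  65  27  21   5  18  69  72  67  72  66  10  13  19  53  66  69  74  71  71  68
0.008   70  68  73  71  71  18  11  20  16  18  66  69  28  17   0  20  71  71  70  70  69  14  19  24  53  67  71  69  68  68  67
0.004   72  69  7
[... 995 characters left out ...]
07 107 107 108  96 106 100 109 107  96 111 109
0.172   95  96  95  94  96  94  98  99  97  98  92  92  93  95  97 109 104  94 109 105 105 104 106 108 108  96 108 111 108 110 108
0.178   93  96  96  95  96  96  95  95  97  96  90  97  93  93  99 107 108 104 104 106 109 104 103 105 109 106 105 106 109 107 108
0.184   96  95  95  93  95  96  93  95  94  95  94  99  98  97  98 103 106 103 105 107 105 105 108 107 107 105 105 107 105 105 105
0.19   96  95  96  95  94  98  94  95  96  94  92  95  96  92  92  98 107 105 102 105 107 106 106 106 110 110 104 106 108 108 108
0.196   94  94  96  96  97  93  93  93  94  95  93  92  93  94  91  97 103 102 107 103 104 109 106 106 103 101 105 107 106 107 105
```

Side-view numbers show the three sleeves still leaning with their tails on the open edge, so I continue the same pressed stroke a few mm.

Request:
move_arm:
  increments:
    - [[0, 0.05, 0], [0, 0, 0], 1]
    - [[0, 0.05, 0], [0, 0, 0], 1]
    - [[0, 0, 0], [0, 0, 0], 1]
    - [[0, 0, 0], [0, 0, 0], 1]
    - [[0, 0, 0], [0, 0, 0], 1]
    - [[0, 0, 0], [0, 0, 0], 1]

```text
time_s: 17.33
position: [0.5124, -0.0321, 0.0717]
tcp_rot: [[-0.98, -0.198, 0.005], [-0.198, 0.98, -0.002], [-0.005, -0.003, -1.0]]
force: [0.3, -2.5, 5.2]
opening: 0.252
grasp_force: 30.0
```

```bash
cat > lean.py <<'E'
from h import *
q=np.array([.531,-.138,11.4]);w=capture('side');plan([*(q[:2]+Rz(q[2])@[0,.102]),.0705])
def row(y,z):
    s=''
    for x in np.arange(-.06,.061,.004):
        u,v=proj(w,[*(q[:2]+Rz(q[2])@[x,y]),z]);k=w['img'][int(round(v)),int(round(u))].max();s+='#' if k<45 else '.'
    print(round(y,3),z,s)
for z in (.04,.034,.028,.024,.02,.016,.012,.008,.004): row(.121,z)
for y in np.arange(.13,.2,.006): row(y,.003)
E
python3 lean.py
```

```text
t 17.3833 pos [ 0.5124 -0.0321  0.0717] yaw -168.56 tilt [ 0.005 -0.002 -1.   ] F [ 0.9 -1.8  5.4] shift units [ 0.089 -0.182  0.039] turn z units None
0.121 0.04 .........##....................
0.121 0.034 .....######################....
0.121 0.028 ....########################...
0.121 0.024 .....######.#####....######....
0.121 0.02 .......####.####.....###.......
0.121 0.016 ......#####.####.....###.......
0.121 0.012 ......#####.####.....###.......
0.121 0.008 .....#####..####.....###.......
0.121 0.004 .....#####..###......###.......
0.13 0.003 .....###....###......###.......
0.136 0.003 ....###.....###......###.......
0.142 0.003 .....##.....###......####......
0.148 0.003 ......#.....###......###.......
0.154 0.003 ...............................
0.16 0.003 ...............................
0.166 0.003 ...............................
0.172 0.003 ...............................
0.178 0.003 ...............................
0.184 0.003 ...............................
0.19 0.003 ...............................
0.196 0.003 ...............................
```

Request:
move_arm:
  increments:
    - [[0, 0.1, 0], [0, 0, 0], 1]
    - [[0, 0, 0], [0, 0, 0], 1]
    - [[0, 0, 0], [0, 0, 0], 1]
    - [[0, 0, 0], [0, 0, 0], 1]
    - [[0, 0, 0], [0, 0, 0], 1]

```text
time_s: 17.8
position: [0.5118, -0.0291, 0.0717]
tcp_rot: [[-0.98, -0.198, 0.005], [-0.198, 0.98, -0.002], [-0.005, -0.003, -1.0]]
force: [1.1, -2.2, 5.1]
opening: 0.252
grasp_force: 30.0
```

```bash
python3 lean.py; python3 grid.py wrist scene | cut -c40-
```

```text
t 17.85 pos [ 0.5118 -0.0291  0.0717] yaw -168.57 tilt [ 0.005 -0.002 -1.   ] F [ 0.4 -2.5  5.9] shift units [ 0.091 -0.285  0.039] turn z units None
0.121 0.04 ...............................
0.121 0.034 .....#####################.....
0.121 0.028 ....########################...
0.121 0.024 ....########################...
0.121 0.02 .......########......###.......
0.121 0.016 ......##########.....###.......
0.121 0.012 ......##########.....###.......
0.121 0.008 .....#####..####.....###.......
0.121 0.004 .....#####..###......###.......
0.13 0.003 .....###....###......###.......
0.136 0.003 .....###....###......###.......
0.142 0.003 .....##.....###......###.......
0.148 0.003 ....###.....###......###.......
0.154 0.003 ...............................
0.16 0.003 ...............................
0.166 0.003 ...............................
0.172 0.003 ...............................
0.178 0.003 ...............................
0.184 0.003 ...............................
0.19 0.003 ...............................
0.196 0.003 ...............................

.........bbbbbbbbbbbbbbbbbb
..
[... 446 characters left out ...]
####.....#######.##########
###......#######.##########
####.......####..##########
###........####..##########

........bbbbbbbbbbbbbbbbbb.
........bbbbbbbbbbbbbbbbbbb
..#.#.#b#.bbbbbbbbbbbbbbbbb
..#######..bbbbbbbbbbbbbbbb
..#######..bbbbbbbbbbbbbbbb
..##.#.#....bbbbbbbbbbbbbbb
..##........bbbb#bbbbbbbbbb
..##......#b#b####bbbbbbbbb
..##.....#########bbbbbbbbb
..##.....#########bbbbbbbbb
..##.....#.#.#.####bbbbbbbb
.###............####bbbbbbb
..##....#.......#####bbbbbb
..##..............#.#bbbbbb
..##................#bbbbbb
..##.................bbbbbb
..##.................bbbbbb
..##.......##......####bbbb
..##........#........#bbbbb
...#................bbbbbbb
.....................bbbbbb
```

The end wall hides the floor beyond y≈0.154, and the foot front is now several mm past the edge, so the sleeves lie on the tray floor. Lifting and rechecking.

Request:
move_arm:
  increments:
    - [[0, 0, -0.3], [0, 0, 0], 1]
    - [[0, 0, -0.7], [0, 0, 0], 1]
    - [[0, 0, -1], [0, 0, 0], 1]
    - [[0, 0, -1], [0, 0, 0], 1]
    - [[0, 0, -1], [0, 0, 0], 1]
    - [[0, 0, -0.5], [0, 0, 0], 1]
    - [[0, -1, 0], [0, 0, 0], 1]
    - [[0, -1, 0], [0, 0, 0], 1]
    - [[0, 0, 0], [0, 0, 0], 1]
    - [[0, 0, 0], [0, 0, 0], 1]

```text
time_s: 18.78
position: [0.5209, -0.0876, 0.2056]
tcp_rot: [[-0.981, -0.195, -0.001], [-0.195, 0.981, 0.001], [0.001, 0.001, -1.0]]
force: [-0.1, 0.5, -2.6]
opening: 0.253
grasp_force: 30.0
```

```bash
python3 lean.py; python3 grid.py wrist scene side| cut -c20-
python3 - <<'E'
from h import *
q=np.array([.531,-.138,11.4])
for n in ['scene','side','wrist']:
    c=capture(n)
    for p in pinpoint(c,'sleeve_a_mid')[:5]:
        u,v=p['xy'][0]*640,p['xy'][1]*480;X=onz(c,u,v,.01,n=='wrist')[:2];print(n,round(p['confidence'],2),round(u),round(v),(Rz(-q[2])@(X-q[:2])).round(3))
E
```

```text
t 18.8333 pos [ 0.5201 -0.0865  0.2053] yaw -168.68 tilt [-0.003  0.002 -1.   ] F [ 0.1  1.6 -3.2] shift units [-0.023  1.636  4.497] turn z units None
0.121 0.04 ...............................
0.121 0.034 ...............................
0.121 0.028 ........###.##........#........
0.121 0.024 ........#######......###.......
0.121 0.02 .......########......###.......
0.121 0.016 .......########......###.......
0.121 0.012 ......##########.....###.......
0.121 0.008 ......####..####.....###.......
0.121 0.004 .....#####..###......###.......
0.13 0.003 .....###....###......###.......
0.136 0.003 .....###....###......###.......
0.142 0.003 .....##.....###......###.......
0.148 0.003 .....##.....###......###.......
0.154 0.003 ...............................
0.16 0.003 ...............................
0.166 0.003 ...............................
0.172 0.003 ...............................
0.178 0.003 ...............................
0.184 0.003 ...............................
0.19 0.003 ...............................
0.196 0.003 ...............................

............................
[... 2433 characters left out ...]
..................#######bbbbbbbbbbb
.............................##bbbbbbbbbbbbbbbb
..............................bbbbbbbbbbbbbbbbb
..............................bbbbbbbbbbbbbbbbb
...............................bbbbbbbbbbbbbbbb
.............................########bbbbbbbbbb
.............................#######bbbbbbbbbbb
.............................#.bbbbbbbbbbbbbbbb
..............................bbbbbbbbbbbbbbbbb
..............................bbbbbbbbbbbbbbbbb
...............................bbbbbbbbbbbbbbbb
...............................bbbbbbbbbbbbbbbb
scene 0.38 296 270 [-0.018  0.159]
side 0.67 350 246 [0.019 0.133]
side 0.44 367 244 [-0.029  0.116]
wrist 0.56 418 186 [-0.028  0.15 ]
```

Three sleeves are in the tray: the dark streaks in each view run radially away from that camera, so they stand upright at about x=-40, -6 and 27 mm, y≈148 mm. The plate is clear. Returning to the mat.

Request:
move_arm:
  increments:
    - [[0, 0.6, 0], [0, 0, 0], 1]
    - [[0, 1, 0], [0, 0, 0], 1]
    - [[0, 1, 0], [0, 0, 0], 1]
    - [[0, 1, 0], [0, 0, 0], 1]
    - [[0, 1, 0], [0, 0, 0], 1]
    - [[0, 1, 0], [0, 0, 0], 1]
    - [[0, 1, 0], [0, 0, 0], 1]
    - [[0, 1, 0], [0, 0, 0], 1]
    - [[0, 1, 0], [0, 0, 0], 1]
    - [[0, 1, 0], [0, 0, 0], 1]
    - [[0, 1, 0], [0, 0, 0], 1]
    - [[0, 0.6, 0], [0, 0, 0.04], 1]
    - [[0, 0, 0], [0, 0, 0], 1]

```text
time_s: 20.37
position: [0.4537, 0.2461, 0.2062]
tcp_rot: [[-0.993, -0.117, 0.0], [-0.117, 0.993, 0.002], [-0.0, 0.002, -1.0]]
force: [-0.7, -0.7, -2.6]
opening: 0.252
grasp_force: 30.0
```

```bash
python3 - <<'E'
from h import *
plan([.4815,.2925,.06],186)
E
```

```text
t 20.3667 pos [0.4537 0.2461 0.2062] yaw -173.29 tilt [ 0.     0.002 -1.   ] F [-0.7 -0.7 -2.6] shift units [-1.101  1.42   4.876] turn z units 0.0059
```

```bash
python3 - <<'E'
from h import *
for n in ['wrist','scene','side']:
    c=capture(n)
    for p in pinpoint(c,'mat_mid')[:2]:
        u,v=p['xy'][0]*640,p['xy'][1]*480;print(n,round(p['confidence'],2),round(u),round(v),onz(c,u,v,.003,n=='wrist').round(4)[:2])
    if n=='wrist':
        for x in np.arange(.40,.53,.006):
            s=''
            for y in np.arange(.22,.37,.004):
                u,v=proj(c,[x,y,.003],True);k=c['img'][int(round(v)),int(round(u))].max();s+='#' if k<55 else ('+' if k<80 else '.')
            print(x.round(3),s)
E
```

```text
wrist 0.86 358 245 [0.4831 0.2892]
0.4 ......................................
0.406 ......................................
0.412 ......................................
0.418 ...........++#+.......................
0.424 +#++##+++++...........................
0.43 ......................................
0.436 ......................................
0.442 .......................#..............
0.448 ..............++++....................
0.454 ..............++++....................
0.46 ................+.....................
0.466 .......................++.............
0.472 .....................##++.............
0.478 .....................####.............
0.484 .....................###+.............
0.49 .....................+##..............
0.496 ......................#..+.###########
0.502 ......................################
0.508 ..................##..#+##############
0.514 ................#####.+###+###########
0.52 #+..............+#####+#..+.##########
0.526 #+...............########++..#########
scene 0.59 237 239 [0.4936 0.3005]
side 0.91 338 325 [0.4832 0.2859]
```

Request:
move_arm:
  increments:
    - [[-0.6, 0.7, 0.3], [0, 0, 0.006], 1]
    - [[-0.52, 0.67, 0.5], [0, 0, 0], 1]
    - [[0, 0, 0.9], [0, 0, 0], 1]
    - [[0, 0, 0.9], [0, 0, 0], 1]
    - [[0, 0, 0.9], [0, 0, 0], 1]
    - [[0, 0, 0.7], [0, 0, 0], 1]
    - [[0, 0, 0.4], [0, 0, 0], 1]
    - [[0, 0, 0.3], [0, 0, 0], 1]
    - [[0, 0, 0.15], [0, 0, 0], 1]
    - [[0, 0, 0], [0, 0, 0], 1]
    - [[0, 0, 0], [0, 0, 0], 1]

```text
time_s: 21.58
position: [0.4844, 0.287, 0.0551]
tcp_rot: [[-0.995, -0.102, 0.001], [-0.102, 0.995, 0.0], [-0.001, 0.0, -1.0]]
force: [0.6, -1.0, -1.8]
opening: 0.25
grasp_force: 30.0
```

```bash
python3 - <<'E'
from h import *
s=[]
for i in range(4): capture('wrist');t=read_state();s.append([*t['force'],*t['position']])
print(np.mean(s,0).round(4))
plan([.482,.291,.049],186)
E
```

```text
[-0.1965  0.3244 -2.0319  0.4845  0.2873  0.0556]
t 21.7833 pos [0.4843 0.2874 0.0556] yaw -174.11 tilt [ 0.002  0.001 -1.   ] F [-1.1  0.4 -2.6] shift units [0.066 0.129 0.219] turn z units -0.0009
```

Request:
move_arm:
  increments:
    - [[0.06, 0.12, 0], [0, 0, 0], 1]
    - [[0, 0, 0.1], [0, 0, 0], 1]
    - [[0, 0, 0.08], [0, 0, 0], 1]
    - [[0, 0, 0], [0, 0, 0], 1]
    - [[0, 0, 0], [0, 0, 0], 1]

```text
time_s: 22.2
position: [0.4815, 0.2909, 0.0494]
tcp_rot: [[-0.995, -0.103, 0.0], [-0.103, 0.995, 0.0], [-0.0, 0.0, -1.0]]
force: [-0.3, 1.3, 1.4]
opening: 0.249
grasp_force: 30.0
```

```bash
python3 - <<'E'
from h import *
s=[]
for i in range(4): capture('wrist');t=read_state();s.append([*t['force'],*t['position']])
print(np.mean(s,0).round(4))
E
```

```text
[-1.0149  2.0409  1.1872  0.4815  0.2908  0.0494]
```

Request:
move_arm:
  increments:
    - [[0, 0, -0.03], [0, 0, 0], 1]
    - [[0, 0, 0], [0, 0, 0], 1]
    - [[0, 0, 0], [0, 0, 0], 0]
    - [[0, 0, 0], [0, 0, 0], 0]
    - [[0, 0, 0], [0, 0, 0], 0]
    - [[0, 0, 0], [0, 0, 0], 0]
    - [[0, 0, 0], [0, 0, 0], 0]
    - [[0, 0, 0], [0, 0, 0], 0]
    - [[0, 0, 0], [0, 0, 0], 0]
    - [[0, 0, 0], [0, 0, 0], 0]
    - [[0, 0, -0.3], [0, 0, 0], 0]
    - [[0, 0, -0.6], [0, 0, 0], 0]
    - [[0, 0, -1], [0, 0, 0], 0]
    - [[0, 0, -1], [0, 0, 0], 0]
    - [[0, 0, -1], [0, 0, 0], 0]
    - [[0, 0, -0.6], [0, 0, 0], 0]
    - [[0, 0, 0], [0, 0, 0], 0]

```text
time_s: 23.82
position: [0.4843, 0.2917, 0.1903]
tcp_rot: [[-0.995, -0.103, 0.01], [-0.103, 0.995, 0.003], [-0.01, 0.002, -1.0]]
force: [0.4, 0.1, 0.2]
opening: 1.001
grasp_force: 0.0
```

```bash
python3 - <<'E'
from h import *
s=read_state();print(s['time_s'],s['position'],s['opening'],s['force'])
for n in ['wrist','scene','side']:
    c=capture(n)
    for l in ('wiper_grip','mat_mid'):
        for p in pinpoint(c,l)[:2]:
            u,v=p['xy'][0]*640,p['xy'][1]*480;print(n,l,round(p['confidence'],2),round(u),round(v),onz(c,u,v,Z[l],n=='wrist').round(4)[:2])
    print('expected px',proj(c,[.4815,.2908,.063],n=='wrist').round(1))
    if n=='side':
        I=c['img'].astype(int);m=(I[...,0]-I[...,2]>60)&(I[...,0]>1.5*I[...,1]);m[:280]=0;m[340:]=0
        v,u=np.nonzero(m);print('orange',u.min(),u.max(),v.min(),v.max())
E
python3 grid.py scene | cut -c1-66
```

```text
23.8167 [0.48431161 0.29168    0.19028826] 1.0005693727645304 [0.42257651 0.051907   0.16659253]
wrist wiper_grip 0.93 321 222 [0.4797 0.2922]
expected px [318.6 223.6]
scene wiper_grip 0.94 234 226 [0.4773 0.287 ]
scene mat_mid 0.5 235 239 [0.489  0.3048]
expected px [234.3 224.8]
side wiper_grip 0.91 244 370 [0.6195 0.5065]
side wiper_grip 0.8 346 310 [0.4677 0.2904]
side mat_mid 0.65 336 323 [0.4901 0.2813]
side mat_mid 0.55 339 307 [0.495  0.2283]
expected px [339.6 308.9]
orange 322 358 299 320
scene
...............................................bbbbbbbbbbbbbbbbbb.
...............................................bbbbbbbbbbbbbbbbbbb
..............................................bb.bbbbbbbbbbbbbbbbb
..............................................bb...bbbbbbbbbbbbbbb
..............................................bb..bbbbbbbbbbbbbbbb
..............................................bb...bbbbbbbbbbbbbbb
..............................................bb...bbbbbbbbbbbbbbb
..............................................bb..bbb###bbbbbbbbbb
..............................................bb..bb#####bbbbbbbbb
...............................................b..bbb####bbbbbbbbb
..............................................bb..bbb#####bbbbbbbb
..............................................bb..bbbb####bbbbbbbb
...............................................b..bbbbb####bbbbbbb
..............................................bb..bbbbbb####bbbbbb
...............................................b...b##bb####bbbbbb
...............................................b..bbb#bbb###bbbbbb
...............................................b..bbbb#bbb##bbbbbb
...............................................b..bbbb##bbb##bbbbb
...............................................b..bbbbb##bbb#bbbbb
...............................................b..bbbbb##bbbbbbbbb
..............................................bb..bbbbbb###bbbbbbb
```

```bash
python3 -c "
from rig import *
print(hand_in())"
```

```text
the job is handed in; nothing more can be done
None
```

The job is handed in at about 24 s: all three sleeves are in the blue catch tray, apparently standing on end, and the wiper is back upright within a few millimetres of its mat's centre. The stroke paused and ran about 10 mm past the open edge, pressed throughout.

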